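# Sort the stall's fruit, spice jars and peeler into their trays

### The job

Tidy the row of things in front of the three trays: the lemon and the mandarin of that row (leave the fruit by the press at the far right) go into the wooden fruit tray, one in each bay; the two spice jars go upright into the white jar caddy, one in each well; the peeler goes into the long steel tool tray, lying lengthwise and wholly on its floor, the same way up as it lies now. Set each thing down without dropping it, and do not push the skewer cup or the rice bowl about.

Things in the scene. Friction and masses are not known exactly. Their poses are not given: they have to be found in the camera images.
- lemon: yellow lemon, 71 mm long (its own x), 53 mm wide (its y), 51 mm high as it first lies, 85 g, in the row in front of the trays (another lemon and mandarin by the red press at the far right are decoration). Origin at the centre of its underside as it first lies (its middle is 26 mm above that along its own z; the origin turns with the fruit if it rolls).
- mandarin: orange mandarin, round, 58 mm across and 52 mm high, 80 g. Origin at the centre of its underside as it first lies (its middle is 26 mm above that along its own z; the origin turns with the fruit if it rolls).
- jar_a: one of two alike spice jars: clear, round, with a label and a red screw cap, 106 mm high, standing upright, about 110 g. Glass body 42 mm across, cap 45 mm across from 85 to 106 mm height. Origin at the centre of its underside, z up.
- jar_b: the other spice jar, with the same sizes as jar_a. The two may go into either well.
- peeler: yellow-handled hand peeler lying flat on the table, 170 mm long (its own x), 25 mm wide (y), 18 mm high. Origin at the middle of its length and width, on its underside. The thick handle (25 mm wide, 18 mm high) reaches from x = -85 to +20 mm, the thin blade (14 mm wide, 6 mm high) from there to x = +85 mm; grip it across the handle, 20 mm from the origin towards -x, near its balance point. Its underside is a little uneven, so at rest it rocks by up to about 0.07 rad.
- fruit_tray: low light-wood tray fixed to the table, 140 mm (its x) by 230 mm (its y), outer walls 20 mm high and 5 mm thick, floor 5 mm above the table. A 5 mm wide, 18 mm high divider along its x splits it into two bays, each 130 mm (x) by 107 mm (y), centred at y = +56 mm and y = -56 mm. Origin at the middle of the tray at table height; turned only about the vertical.
- jar_caddy: white plastic caddy fixed to the table, 74 mm (its x) by 142 mm (its y), 45 mm high, with two open square wells 62 mm by 62 mm, centred at y = +34 mm and y = -34 mm; outer walls and divider 6 mm thick (the divider is 43 mm high), well floor 5 mm above the table. Origin at its middle at table height; turned only about the vertical.
- tool_tray: long low steel tray fixed to the table, 206 mm (its x, the long way) by 111 mm (its y), rim about 16 mm high (and 5 mm thick), floor 4 mm above the table, inside 200 mm by 105 mm. Origin at its middle at table height; turned only about the vertical.
- skewer_cup: bystander: grey cup 78 mm across full of wooden skewers, 180 mm high in all, loose behind the trays. Origin at the centre of its underside.
- rice_bowl: bystander: white bowl of rice, 144 mm across and 57 mm high, loose at the left of the work. Origin at the centre of its underside.
Mind the look-alikes: they are no part of the job. What is shaped like the mandarin but black is not meant.

How it is judged:
By the outcome, as a careful person would: the job done as asked, in the order asked, and still so for the second after the job is handed in, with the robot touching nothing.
It also fails if it takes over 128 s, if anything falls off the work surface, if the arm or the gripper's body presses on something with over 40 N, if the wrist force passes 120 N, or if a joint passes its speed limit or range.

### The arm

A 6-joint arm with a two-finger parallel gripper is mounted at the origin on a cart in front of the work surface, level with it; the furniture and walls round the work are solid. World frame = base frame: x ahead of the robot, y to its left, z up, the work surface at z = 0. Lengths are in m, angles in rad, forces in N, time in s.
With the tool pointing down it reaches from about 0.25 to 0.775 m from the base axis. Payload 8.9 kg.
Tool frame: the origin (TCP) lies between the finger pads; the fingertips stand 11 mm ahead of it and the grasp point (between the pads) lies 8 mm behind it; z points along the fingers, y is the line along which they close (so a half turn about z gives the same grasp; the last joint's range is limited). The gripper opens to 85 mm and grips with 20 to 120 N. Pads are 22 mm wide; open, the fingers measure 114 mm over their backs; the gripper's body (76 mm by 85 mm) begins 54 mm behind the grasp point. The pads swing forward as they close: fully open they stand 13 mm farther back than shut.
Start: joints at [0.984, 0.291, -0.153, 1.127, 0, 1.431], TCP at [0.227, 0.473, 0.242] pointing down, gripper open.
Joint ranges: [-2.52, 2.52], [-0.91, 1.74], [-1.3, 1.37], [-1.96, 2.02], [-1.52, 1.47], [-3.14, 3.14]. Speed limits (rad/s): [2.22, 2.22, 2.79, 3.14, 3.14, 3.14].

### API

Orientations are given as a rotation vector (axis times angle).
In Python, from station import robot gives the robot as it stands. The module is installed in compiled form; this text tells all that it offers.
- The arm moves only by the shell command python3 -m crank 'ROWS' [OPENING] [FORCE]. ROWS is JSON, a list of rows, each an object with "dp": the shift along the tool's x, y, z as a fraction of full scale, a list of three; "rotation": the turn, a rotation vector about the tool's x, y, z as a fraction of full scale, a list of three. A call has 1 to 20 rows; each row shifts and turns the commanded pose from where the row before left it, along the tool's axes as they then stand; what a row does not reach is not made up. Full scale, the value 1, is 0.05 m for a shift and 8 degrees for a turn. A row lasts 1/10 s, in which the tool goes at most 50 mm and 8.59 degrees, less where a joint would pass 70% of its speed; a pose out of reach is approached as far as the arm can. A call with a number of a shift or a turn outside -1 to 1 is refused whole. A call with a gripper value outside its range is refused whole. OPENING is the finger opening in mm, from 0 to 85.4, set as the call begins (- or left out, the last holds). The fingers move at their own pace and stop on an object; FORCE is the grip in N (left out, the last holds). Time passes only in rows, so rows that do not move let the fingers close. It gives the time, the measured TCP pose, the force, the opening and the grip force at its end, in the units of the state.
- robot.get_state(): the state, without advancing time (a new reading comes with each control period).
- robot.capture(name): name is "scene" or "top"; returns the picture (420x560x3 uint8, blue, green, red); there is no depth.
- robot.camera_params(name): a dict with "mtx" (3x3 intrinsics, pixels), "k1" (the pictures are not rectified: a ray, as slopes to the right and down, at radius r is drawn at 1 + k1 r^2 times it, then the intrinsics apply), "R" (3x3) and "t" (3): a world point X has camera coordinates R X + t. Camera axes: x right, y down, z forward; pixel columns grow to the right and rows downward; lengths in m; the calibration is good to about 2 mm. A picture is of the moment at which its call begins. camera_params takes no time and is no camera call.
- robot.close_job(): hands the job in; it is judged then, once.
The state is a dict: "t": time; "joint_pos": joint angles; "dq": joint speeds; "tau": joint torques, N m; "eef_pos": TCP position; "tool_rot": TCP orientation; "wrist_force": force on the tool from outside, world axes, zero at the start; "ft_torque": the same for the moment, N m; "finger_gap": finger opening in m; "gripper_force": force on a finger pad.
Only numpy, scipy, OpenCV 4.12 (cv2) and the standard library are available. Lean on these libraries where they do the work, as an engineer would, in place of code of your own. Each camera call takes 0.05 s, during which the arm holds its last target. There are 200 camera calls.

## Working session

There is one attempt and no reset: what is moved stays moved. The work goes in short steps, Python scripts to look and compute and a shell command to move; the robot and the scene stay as the last step left them, time stands still between calls to the robot, and variables do not carry over. Pictures are saved under pics/ and viewed, at most 14 in all, crops included, and the job is handed in when it is done.

```bash
mkdir -p pics; cat > h.py <<'E'
import numpy as np, cv2
from station import robot
from scipy.spatial.transform import Rotation as Rn
def ray(cam,u,v):
    p=robot.camera_params(cam);K=np.array(p["mtx"]);k=p["k1"]
    d=cv2.undistortPoints(np.array([[[u,v]]],float),K,np.array([k,0,0,0,0.]))[0,0]
    R=np.array(p["R"]);t=np.array(p["t"]).ravel()
    return -R.T@t, R.T@np.array([d[0],d[1],1])
def plane(cam,u,v,z):
    o,d=ray(cam,u,v); return o+d*(z-o[2])/d[2]
def proj(cam,X):
    p=robot.camera_params(cam);K=np.array(p["mtx"]);R=np.array(p["R"]);t=np.array(p["t"]).ravel()
    c=R@np.array(X)+t;s=c[:2]/c[2];s=s*(1+p["k1"]*(s@s));return K[:2,:2]@s+K[:2,2]
E
python3 - <<'E'
from h import *
for n in("scene","top"):
    cv2.imwrite(f"pics/{n}0.png",robot.capture(n));p=robot.camera_params(n);o,d=ray(n,280,210);print(n,o,d,p["k1"],p["mtx"])
s=robot.get_state();print(s)
E
```

```text
scene [-0.33772218 -0.60423326  0.67116222] [ 0.6869057   0.54807825 -0.47731263] 0.026199658236551 [[405.80314494   0.         281.8464807 ]
 [  0.         405.80314494 207.57019682]
 [  0.           0.           1.        ]]
top [0.36097977 0.08488094 1.55949657] [ 0.126232    0.0035539  -0.99204091] -0.11495497562466012 [[449.31139716   0.         281.85200689]
 [  0.         449.31139716 206.10038741]
 [  0.           0.           1.        ]]
{'t': 0.1, 'joint_pos': array([ 9.83715716e-01,  2.91221277e-01, -1.54040452e-01,  1.12671395e+00,
       -1.41834891e-05,  1.43150906e+00]), 'dq': array([ 0.00042901, -0.00367915,  0.00192638,  0.00064884,  0.0002083 ,
        0.00092425]), 'tau': array([ 2.29477584e-03, -5.37978923e+01,  3.31918502e+01,  9.34761978e-03,
       -1.24735843e-04,  3.98068096e-05]), 'eef_pos': array([0.2270942 , 0.47291912, 0.241795  ]), 'tool_rot': array([-6.97439852e-01, -3.06278142e+00,  1.73936934e-03]), 'wrist_force': array([-0.72168217,  0.04824047, -0.66147772]), 'ft_torque': array([-0.0097586 , -0.01901632, -0.03664112]), 'gripper_force': 0.0, 'finger_gap': 0.08539744082274807}
```

View pics/scene0.png

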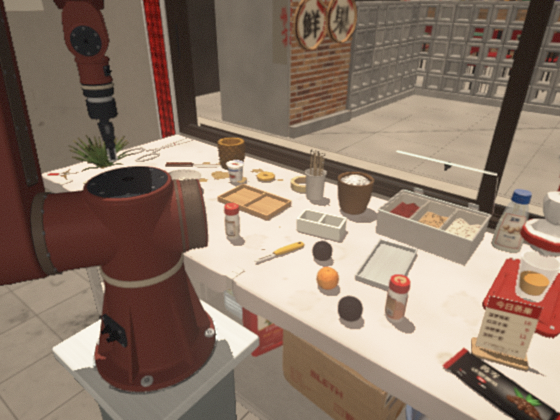

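View pics/top0.png

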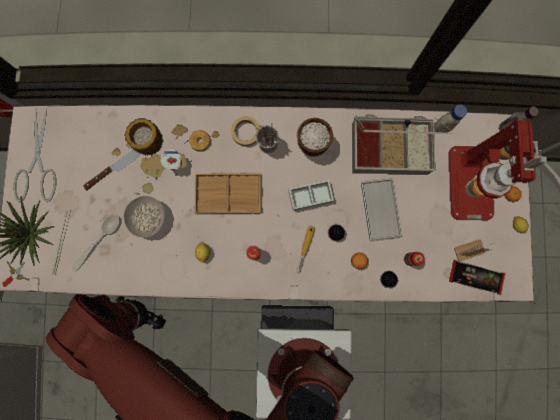

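The top view shows this row: lemon (202,252), jar (254,254), peeler (307,248), mandarin (360,261), jar (417,260). Trays are at (228,194) fruit, (312,195) caddy and (381,210) tool.

Look-alikes:
- lemon (521,225) and mandarin (513,194) by the press: leave
- black balls (336,232) and (389,280): not meant
- pale-lidded jar (172,160): not meant

I choose the row items.

```bash
cat > meas.py <<'E'
from h import *
im=cv2.imread("pics/top0.png");hsv=cv2.cvtColor(im,cv2.COLOR_BGR2HSV)
cv2.imwrite("pics/crop0.png",cv2.resize(im[160:300,170:450],None,fx=2.8,fy=2.8,interpolation=cv2.INTER_CUBIC))
def mask(lo,hi,box):
    m=cv2.inRange(hsv,lo,hi);z=np.zeros_like(m);x0,y0,x1,y1=box;z[y0:y1,x0:x1]=m[y0:y1,x0:x1];return z
def big(m):
    c=max(cv2.findContours(m,cv2.RETR_EXTERNAL,cv2.CHAIN_APPROX_NONE)[0],key=cv2.contourArea);return c
def rep(name,lo,hi,box,z):
    c=big(mask(lo,hi,box)).reshape(-1,2).astype(float)
    w=np.array([plane("top",u,v,z)[:2] for u,v in c]).astype(np.float32)
    r=cv2.minAreaRect(w);b=cv2.boxPoints(r)
    e=b[1]-b[0];f=b[2]-b[1];L=e if np.hypot(*e)>np.hypot(*f) else f
    print(name,"c",np.round(r[0],4),"size",np.round(r[1],3),"long-axis deg",round(np.degrees(np.arctan2(L[1],L[0]))%180,1),"pix",c.mean(0).round(1))
rep("lemon",(18,120,80),(35,255,255),(185,235,220,270),.026)
rep("mandarin",(5,140,80),(18,255,255),(345,245,375,275),.026)
for n,x in(("jarA",240),("jarB",400)): rep(n,(0,120,60),(6,255,255),(x,240,x+32,275),.106)
rep("peeler",(15,120,80),(35,255,255),(290,220,325,262),.012)
rep("peeler all",(10,60,80),(35,255,255),(290,220,325,275),.006)
for n,x,y in(("bl1",336,232),("bl2",389,280)): rep(n,(0,0,0),(180,255,60),(x-15,y-15,x+15,y+15),.026)
rep("fruit tray",(5,70,60),(22,255,255),(190,165,268,222),.02)
E
python3 meas.py
```

```text
lemon c [0.4076 0.3558] size [0.045 0.058] long-axis deg 155.2 pix [201.6 252.1]
mandarin c [ 0.3869 -0.1829] size [0.053 0.051] long-axis deg 45.7 pix [359.2 260.6]
jarA c [0.407  0.1753] size [0.041 0.039] long-axis deg 46.3 pix [252.8 252.3]
jarB c [ 0.3951 -0.3589] size [0.044 0.045] long-axis deg 134.3 pix [416.9 258.6]
peeler c [ 0.4547 -0.0063] size [0.023 0.101] long-axis deg 164.8 pix [307.4 240.2]
peeler all c [ 0.4559 -0.0055] size [0.027 0.107] long-axis deg 162.3 pix [307.2 240. ]
bl1 c [ 0.4821 -0.1046] size [0.052 0.052] long-axis deg 0.3 pix [336.3 232.6]
bl2 c [ 0.3262 -0.2835] size [0.055 0.051] long-axis deg 45.7 pix [388.6 279. ]
fruit tray c [0.6135 0.2752] size [0.141 0.229] long-axis deg 91.1 pix [227.3 193.1]
```

View pics/crop0.png

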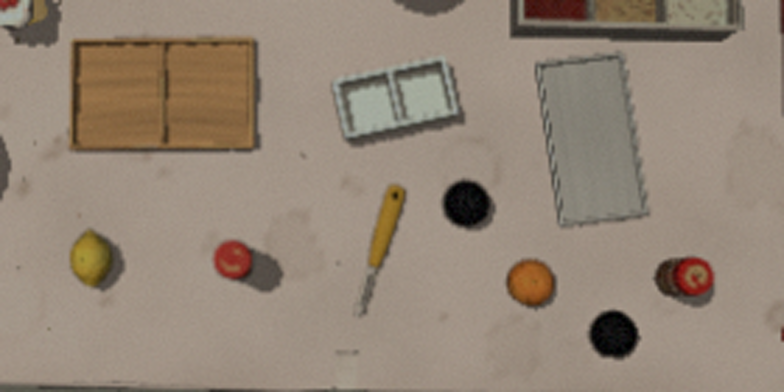

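The crop confirms the row: lemon, red-capped jar, peeler (handle away from the robot, blade towards it), orange mandarin with two black balls near it, and a second jar. Next I measure the caddy, tool tray, lemon axis and peeler origin.

```bash
cat > meas2.py <<'E'
from h import *
im=cv2.imread("pics/top0.png");hsv=cv2.cvtColor(im,cv2.COLOR_BGR2HSV);lab=cv2.cvtColor(im,cv2.COLOR_BGR2LAB)
print("lab table",lab[225,270],"caddy floor",lab[195,303],"tray",lab[210,380])
def wr(c,z): return np.array([plane("top",u,v,z)[:2] for u,v in c.reshape(-1,2)]).astype(np.float32)
for n,(x0,y0,x1,y1),z in(("caddy",(280,172,345,216),.045),("tool",(355,174,410,246),.016)):
    m=(lab[y0:y1,x0:x1,1]<131).astype(np.uint8)*255
    m=cv2.morphologyEx(m,cv2.MORPH_OPEN,np.ones((2,2),np.uint8))
    m=cv2.morphologyEx(m,cv2.MORPH_CLOSE,np.ones((5,5),np.uint8))
    c=max(cv2.findContours(m,cv2.RETR_EXTERNAL,cv2.CHAIN_APPROX_NONE)[0],key=cv2.contourArea)+np.array([x0,y0])
    r=cv2.minAreaRect(wr(c,z));print(n,r,"corners",cv2.boxPoints(r).round(3).tolist())
# hand-read rim corners from the crop (crop/2.8 + offset)
for n,z,P in(("caddy",.045,[(333,82),(447,59),(461,117),(347,140)]),("tool",.016,[(537,66),(622,55),(648,214),(562,226)])):
    w=np.array([plane("top",170+(u-.9)/2.8,160+(v-.9)/2.8,z)[:2] for u,v in P]);print(n,"hand",w.mean(0).round(4),[np.linalg.norm(w[i]-w[i-1]).round(3) for i in range(4)],np.degrees(np.arctan2(*(w[1]-w[0])[::-1])).round(1))
m=cv2.inRange(hsv,(16,100,60),(38,255,255))[235:270,185:220];M=cv2.moments(m,True)
a=.5*np.arctan2(2*M["mu11"],M["mu20"]-M["mu02"]);print("lemon pix",185+M["m10"]/M["m00"],235+M["m01"]/M["m00"],"image axis deg",np.degrees(a),"world",-np.degrees(a)+90)
# peeler handle end & blade tip from crop
e=plane("top",170+396/2.8,160+184/2.8,.012)[:2];t=plane("top",170+360/2.8,160+314/2.8,.004)[:2]
d=t-e;print("peeler",e,t,np.linalg.norm(d),np.degrees(np.arctan2(d[1],d[0])),"mid",(e+t)/2)
E
python3 meas2.py
```

```text
lab table [159 131 137] caddy floor [177 122 134] tray [138 128 136]
caddy ((0.6041665077209473, -0.023344919085502625), (0.09969349950551987, 0.18191081285476685), 7.238414287567139) corners [[0.5429999828338623, 0.061000000685453415], [0.5659999847412109, -0.11999999731779099], [0.6650000214576721, -0.10700000077486038], [0.6420000195503235, 0.0729999989271164]]
tool ((0.5744984149932861, -0.28150567412376404), (0.2357148826122284, 0.16977901756763458), 1.3440431356430054) corners [[0.45500001311302185, -0.19900000095367432], [0.45899999141693115, -0.36899998784065247], [0.6940000057220459, -0.36399999260902405], [0.6899999976158142, -0.1940000057220459]]
caddy hand [ 0.6068 -0.0163] [np.float64(0.073), np.float64(0.143), np.float64(0.074), np.float64(0.142)] -77.3
tool hand [ 0.5656 -0.2624] [np.float64(0.202), np.float64(0.109), np.float64(0.202), np.float64(0.109)] -81.4
lemon pix 201.9547511312217 251.94570135746608 image axis deg 89.39335087210162 world 0.606649127898379
peeler [ 0.5051637  -0.01929452] [0.34496432 0.02258229] 0.16558232389647534 165.35044254402942 mid [0.42506401 0.00164389]
```

The hand-read rim sizes match the given ones (73x142 and 202x109 mm), so I use them. The first reach goes above the lemon, jaws closing along y.

```bash
cat > go.py <<'E'
import sys
from h import *
# usage: go.py x y z psi  -> turn units (8deg) about tool z, then shift units in turned tool axes
x,y,z,psi=map(float,sys.argv[1:5]);s=robot.get_state();R=Rn.from_rotvec(s["tool_rot"]).as_matrix()
p=np.degrees(np.arctan2(R[1,1],R[0,1]));dpsi=(psi-p+90)%180-90
d=np.array([x,y,z])-s["eef_pos"];a=np.radians(p+dpsi)
print("t",s["t"],"pos",s["eef_pos"].round(4),"psi",p.round(1),"tilt",R[:,2].round(3),"gap",round(s["finger_gap"],4),"F",s["wrist_force"].round(1),"q",s["joint_pos"].round(2))
print("turn z units",round(-dpsi/8,3),"shift units",(np.array([-d[0]*np.sin(a)+d[1]*np.cos(a),d[0]*np.cos(a)+d[1]*np.sin(a),-d[2]])/.05).round(3))
E
python3 -m crank '[{"dp":[0,0,0],"rotation":[0,0,-0.8]},{"dp":[0,0,0],"rotation":[0,0,-0.8]},{"dp":[0,0,0],"rotation":[0,0,-0.8]},{"dp":[0,0,0],"rotation":[0,0,-0.8]},{"dp":[-0.45,-0.29,0.4],"rotation":[0,0,0]},{"dp":[-0.45,-0.29,0.4],"rotation":[0,0,0]},{"dp":[-0.45,-0.29,0.4],"rotation":[0,0,0]},{"dp":[-0.45,-0.29,0.4],"rotation":[0,0,0]},{"dp":[-0.45,-0.29,0.4],"rotation":[0,0,0]},{"dp":[-0.45,-0.29,0.4],"rotation":[0,0,0]},{"dp":[-0.45,-0.29,0.4],"rotation":[0,0,0]},{"dp":[-0.45,-0.29,0.4],"rotation":[0,0,0]},{"dp":[0,0,0],"rotation":[0,0,0]},{"dp":[0,0,0],"rotation":[0,0,0]}]' 85 30
python3 go.py .4076 .3558 .018 90
```

```text
t: 1.5
eef_pos: [0.4069, 0.3565, 0.0818]
tool_rot: [-0.004, -3.14, 0.001]
wrist_force: [-0.0, -0.5, 0.3]
finger_gap: 0.0853
gripper_force: 0.0
t 1.5 pos [0.4069 0.3565 0.0818] psi 89.9 tilt [-0.002 -0.001 -1.   ] gap 0.0853 F [-0.  -0.5  0.3] q [ 0.58  0.47 -0.35  0.76  0.    0.59]
turn z units -0.016 shift units [-0.015 -0.015  1.276]
```

```bash
python3 -m crank '[{"dp":[0,0,0.32],"rotation":[0,0,0]},{"dp":[0,0,0.32],"rotation":[0,0,0]},{"dp":[0,0,0.32],"rotation":[0,0,0]},{"dp":[0,0,0.32],"rotation":[0,0,0]},{"dp":[0,0,0],"rotation":[0,0,0]},{"dp":[0,0,0],"rotation":[0,0,0]}]'
python3 -m crank '[{"dp":[0,0,0],"rotation":[0,0,0]},{"dp":[0,0,0],"rotation":[0,0,0]},{"dp":[0,0,0],"rotation":[0,0,0]},{"dp":[0,0,0],"rotation":[0,0,0]},{"dp":[0,0,0],"rotation":[0,0,0]},{"dp":[0,0,0],"rotation":[0,0,0]},{"dp":[0,0,0],"rotation":[0,0,0]},{"dp":[0,0,0],"rotation":[0,0,0]},{"dp":[0,0,-0.3],"rotation":[0,0,0]},{"dp":[0,0,-0.4],"rotation":[0,0,0]},{"dp":[0,0,-0.5],"rotation":[0,0,0]},{"dp":[0,0,0],"rotation":[0,0,0]}]' 30 25
python3 go.py .6135 .331 .08 90
python3 - <<'E'
from h import *
cv2.imwrite("pics/s1.png",cv2.resize(robot.capture("scene")[120:330,90:370],None,fx=2.8,fy=2.8))
E
```

```text
t: 2.1
eef_pos: [0.4068, 0.3577, 0.0191]
tool_rot: [-0.0, 3.141, 0.0]
wrist_force: [0.2, -0.6, 0.5]
finger_gap: 0.0851
gripper_force: 0.0
t: 3.3
eef_pos: [0.409, 0.3583, 0.0814]
tool_rot: [0.002, 3.137, 0.005]
wrist_force: [-0.0, 0.2, -1.0]
finger_gap: 0.0508
gripper_force: 26.3
t 3.3 pos [0.409  0.3583 0.0814] psi 89.9 tilt [ 0.004  0.003 -1.   ] gap 0.0508 F [-0.   0.2 -1. ] q [ 0.58  0.47 -0.35  0.75  0.    0.59]
turn z units -0.007 shift units [-4.089 -0.546  0.029]
```

View pics/s1.png

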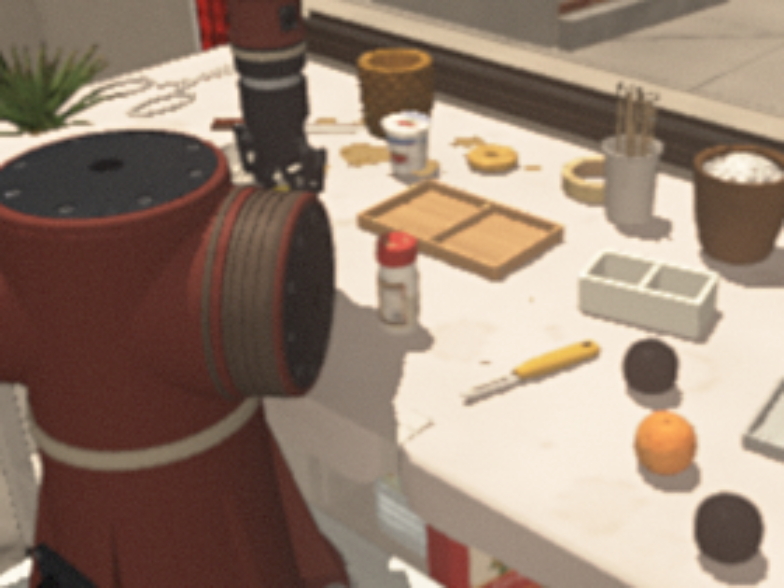

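The arm holds the lemon (gap 51 mm). Jar A, the peeler and the mandarin are untouched. Next I carry it to the left bay.

```bash
python3 -m crank '[{"dp":[-0.4,-0.05,0],"rotation":[0,0,0]},{"dp":[-0.6,-0.08,0],"rotation":[0,0,0]},{"dp":[-0.7,-0.1,0],"rotation":[0,0,0]},{"dp":[-0.7,-0.1,0],"rotation":[0,0,0]},{"dp":[-0.7,-0.1,0],"rotation":[0,0,0]},{"dp":[-0.6,-0.08,0],"rotation":[0,0,0]},{"dp":[-0.4,-0.04,0],"rotation":[0,0,0]},{"dp":[0,0,0],"rotation":[0,0,0]},{"dp":[0,0,0.4],"rotation":[0,0,0]},{"dp":[0,0,0.4],"rotation":[0,0,0]},{"dp":[0,0,0],"rotation":[0,0,0]}]'
python3 go.py .6135 .331 .0245 90
```

```text
t: 4.45
eef_pos: [0.6088, 0.3284, 0.0345]
tool_rot: [-0.001, -3.135, 0.004]
wrist_force: [-0.9, -0.6, -0.5]
finger_gap: 0.0506
gripper_force: 26.5
t 4.45 pos [0.6088 0.3284 0.0345] psi 90.0 tilt [-0.006 -0.002 -1.   ] gap 0.0506 F [-0.9 -0.6 -0.5] q [0.39 0.77 0.08 0.89 0.   0.39]
turn z units -0.005 shift units [-0.093  0.052  0.2  ]
```

```bash
python3 -m crank '[{"dp":[0,0,0.08],"rotation":[0,0,0]},{"dp":[0,0,0.06],"rotation":[0,0,0]},{"dp":[0,0,0],"rotation":[0,0,0]},{"dp":[0,0,0],"rotation":[0,0,0]}]'
python3 -m crank '[{"dp":[0,0,0.03],"rotation":[0,0,0]},{"dp":[0,0,0],"rotation":[0,0,0]},{"dp":[0,0,0],"rotation":[0,0,0]}]'
```

```text
t: 4.85
eef_pos: [0.6124, 0.3295, 0.032]
tool_rot: [0.001, 3.141, 0.001]
wrist_force: [0.6, 0.3, -1.1]
finger_gap: 0.0508
gripper_force: 26.5
t: 5.15
eef_pos: [0.6122, 0.3293, 0.0299]
tool_rot: [0.002, 3.141, 0.0]
wrist_force: [1.0, 0.0, -1.0]
finger_gap: 0.0507
gripper_force: 26.5
```

```bash
python3 -m crank '[{"dp":[0,0,0.05],"rotation":[0,0,0]},{"dp":[0,0,0],"rotation":[0,0,0]},{"dp":[0,0,0],"rotation":[0,0,0]}]'
python3 -m crank '[{"dp":[0,0,0.04],"rotation":[0,0,0]},{"dp":[0,0,0],"rotation":[0,0,0]},{"dp":[0,0,0],"rotation":[0,0,0]}]'
```

```text
t: 5.45
eef_pos: [0.612, 0.3293, 0.0271]
tool_rot: [-0.002, -3.141, 0.0]
wrist_force: [-0.3, 0.0, -0.5]
finger_gap: 0.0511
gripper_force: 26.5
t: 5.75
eef_pos: [0.6121, 0.3293, 0.0252]
tool_rot: [-0.002, -3.141, 0.0]
wrist_force: [-0.7, 0.1, -1.8]
finger_gap: 0.051
gripper_force: 26.5
```

```bash
python3 -m crank '[{"dp":[0,0,0.02],"rotation":[0,0,0]},{"dp":[0,0,0],"rotation":[0,0,0]},{"dp":[0,0,0],"rotation":[0,0,0]}]'
python3 -m crank '[{"dp":[0,0,0],"rotation":[0,0,0]},{"dp":[0,0,0],"rotation":[0,0,0]},{"dp":[0,0,0],"rotation":[0,0,0]},{"dp":[0,0,0],"rotation":[0,0,0]}]' 63
python3 -m crank '[{"dp":[0,0,-0.2],"rotation":[0,0,0]},{"dp":[0,0,-0.4],"rotation":[0,0,0]},{"dp":[0,0,-0.6],"rotation":[0,0,0]},{"dp":[0,0,-0.7],"rotation":[0,0,0]},{"dp":[0,0,-0.7],"rotation":[0,0,0]},{"dp":[0,0,0],"rotation":[0,0,0]}]'
python3 go.py .3869 -.1829 .15 90
```

```text
t: 6.05
eef_pos: [0.6123, 0.3294, 0.0246]
tool_rot: [0.002, 3.141, 0.0]
wrist_force: [-0.6, -0.7, 2.5]
finger_gap: 0.0507
gripper_force: 26.8
t: 6.45
eef_pos: [0.6121, 0.3293, 0.0242]
tool_rot: [-0.002, -3.141, 0.0]
wrist_force: [-0.3, 0.6, -0.8]
finger_gap: 0.063
gripper_force: 0.0
t: 7.05
eef_pos: [0.615, 0.3306, 0.1609]
tool_rot: [0.001, 3.133, 0.006]
wrist_force: [1.3, 0.9, 0.3]
finger_gap: 0.0629
gripper_force: 0.0
t 7.05 pos [0.615  0.3306 0.1609] psi 89.9 tilt [ 0.009  0.004 -1.   ] gap 0.0629 F [1.3 0.9 0.3] q [0.39 0.67 0.24 1.13 0.   0.39]
turn z units -0.007 shift units [  4.561 -10.269   0.218]
```

Touchdown was clean and the lemon is set down. Now the mandarin.

```bash
python3 -m crank '[{"dp":[0.32,-0.73,0],"rotation":[0,0,0]},{"dp":[0.32,-0.73,0],"rotation":[0,0,0]},{"dp":[0.32,-0.73,0],"rotation":[0,0,0]},{"dp":[0.32,-0.73,0],"rotation":[0,0,0]},{"dp":[0.32,-0.73,0],"rotation":[0,0,0]},{"dp":[0.32,-0.73,0],"rotation":[0,0,0]},{"dp":[0.32,-0.73,0],"rotation":[0,0,0]},{"dp":[0.32,-0.73,0],"rotation":[0,0,0]},{"dp":[0.32,-0.73,0],"rotation":[0,0,0]},{"dp":[0.32,-0.73,0],"rotation":[0,0,0]},{"dp":[0.32,-0.73,0],"rotation":[0,0,0]},{"dp":[0.32,-0.73,0],"rotation":[0,0,0]},{"dp":[0.32,-0.73,0],"rotation":[0,0,0]},{"dp":[0.32,-0.73,0],"rotation":[0,0,0]},{"dp":[0,0,0.7],"rotation":[0,0,0]},{"dp":[0,0,0.7],"rotation":[0,0,0]},{"dp":[0,0,0],"rotation":[0,0,0]},{"dp":[0,0,0],"rotation":[0,0,0]}]' 85
python3 go.py .3869 -.1829 .018 90
python3 - <<'E'
from h import *
t=robot.capture("top");s=robot.capture("scene")
cv2.imwrite("pics/m1.png",np.hstack([cv2.resize(t[160:300,170:450],(400,300)),cv2.resize(s[180:330,200:400],(400,300))]))
E
```

```text
t: 8.85
eef_pos: [0.3874, -0.1811, 0.0848]
tool_rot: [-0.001, -3.141, -0.001]
wrist_force: [0.1, -0.0, -0.2]
finger_gap: 0.0851
gripper_force: 0.0
t 8.85 pos [ 0.3874 -0.1811  0.0848] psi 90.0 tilt [-0.001  0.001 -1.   ] gap 0.0851 F [ 0.1 -0.  -0.2] q [-0.61  0.28 -0.64  0.65  0.   -0.61]
turn z units -0.006 shift units [ 0.01  -0.036  1.336]
```

View pics/m1.png

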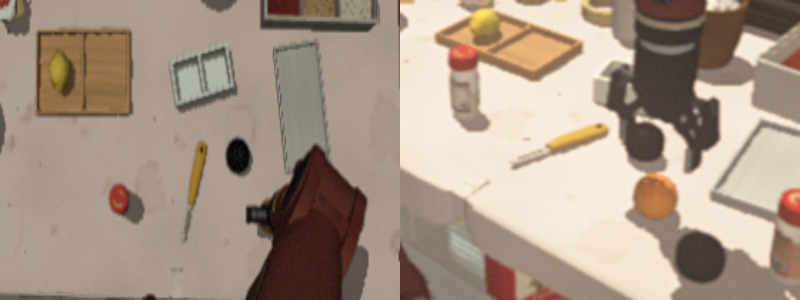

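The lemon lies in the left bay (60,70). The gripper is near the mandarin (655,196 in the right half). I check the mandarin's position with a scene ray before descending.

```bash
python3 - <<'E'
from h import *
print(plane("scene",327.7,278,.026), proj("scene",[.3869,-.1829,.026]), proj("scene",[.3874,-.1811,.085]))
E
```

```text
[ 0.38617693 -0.18442905  0.026     ] [327.34911884 277.62403481] [328.36181617 258.22450598]
```

```bash
python3 -m crank '[{"dp":[0,-0.04,0.33],"rotation":[0,0,0]},{"dp":[0,0,0.33],"rotation":[0,0,0]},{"dp":[0,0,0.33],"rotation":[0,0,0]},{"dp":[0,0,0.33],"rotation":[0,0,0]},{"dp":[0,0,0],"rotation":[0,0,0]},{"dp":[0,0,0],"rotation":[0,0,0]},{"dp":[0,0,0],"rotation":[0,0,0]}]'
python3 -m crank '[{"dp":[0,0,0],"rotation":[0,0,0]},{"dp":[0,0,0],"rotation":[0,0,0]},{"dp":[0,0,0],"rotation":[0,0,0]},{"dp":[0,0,0],"rotation":[0,0,0]},{"dp":[0,0,0],"rotation":[0,0,0]},{"dp":[0,0,0],"rotation":[0,0,0]},{"dp":[0,0,0],"rotation":[0,0,0]},{"dp":[0,0,-0.3],"rotation":[0,0,0]},{"dp":[0,0,-0.6],"rotation":[0,0,0]},{"dp":[0,0,-0.8],"rotation":[0,0,0]},{"dp":[0,0,-0.8],"rotation":[0,0,0]},{"dp":[0,0,-0.4],"rotation":[0,0,0]},{"dp":[0,0,0],"rotation":[0,0,0]},{"dp":[0,0,0],"rotation":[0,0,0]}]' 35 25
python3 go.py .6135 .219 .16 90
```

```text
t: 9.65
eef_pos: [0.3886, -0.1839, 0.0196]
tool_rot: [0.001, 3.14, -0.002]
wrist_force: [1.0, 0.9, 1.0]
finger_gap: 0.0853
gripper_force: 0.0
t: 11.05
eef_pos: [0.3876, -0.1834, 0.1632]
tool_rot: [0.002, 3.141, -0.0]
wrist_force: [-0.1, -0.2, -1.2]
finger_gap: 0.0543
gripper_force: 26.9
t 11.05 pos [ 0.3876 -0.1834  0.1632] psi 89.9 tilt [ 0. -0. -1.] gap 0.0543 F [-0.1 -0.2 -1.2] q [-0.61  0.18 -0.53  0.87 -0.   -0.61]
turn z units -0.007 shift units [-4.518  8.048  0.064]
```

```bash
python3 -m crank '[{"dp":[-0.3,0.5,0],"rotation":[0,0,0]},{"dp":[-0.38,0.7,0],"rotation":[0,0,0]},{"dp":[-0.38,0.7,0],"rotation":[0,0,0]},{"dp":[-0.38,0.7,0],"rotation":[0,0,0]},{"dp":[-0.38,0.7,0],"rotation":[0,0,0]},{"dp":[-0.38,0.7,0],"rotation":[0,0,0]},{"dp":[-0.38,0.7,0],"rotation":[0,0,0]},{"dp":[-0.38,0.7,0],"rotation":[0,0,0]},{"dp":[-0.38,0.7,0],"rotation":[0,0,0]},{"dp":[-0.38,0.7,0],"rotation":[0,0,0]},{"dp":[-0.38,0.7,0],"rotation":[0,0,0]},{"dp":[-0.4,0.55,0],"rotation":[0,0,0]},{"dp":[0,0,0],"rotation":[0,0,0]},{"dp":[0,0,0.6],"rotation":[0,0,0]},{"dp":[0,0,0.8],"rotation":[0,0,0]},{"dp":[0,0,0.7],"rotation":[0,0,0]},{"dp":[0,0,0.3],"rotation":[0,0,0]},{"dp":[0,0,0],"rotation":[0,0,0]},{"dp":[0,0,0],"rotation":[0,0,0]},{"dp":[0,0,0],"rotation":[0,0,0]}]'
python3 go.py .6135 .219 .0265 90
```

```text
t: 13.05
eef_pos: [0.6137, 0.2188, 0.0442]
tool_rot: [0.002, 3.14, 0.0]
wrist_force: [0.6, -0.5, -0.9]
finger_gap: 0.0542
gripper_force: 27.0
t 13.05 pos [0.6137 0.2188 0.0442] psi 89.9 tilt [ 0.001  0.    -1.   ] gap 0.0542 F [ 0.6 -0.5 -0.9] q [ 0.23  0.68 -0.06  0.83 -0.    0.23]
turn z units -0.009 shift units [0.004 0.004 0.355]
```

```bash
python3 -m crank '[{"dp":[0,0,0.15],"rotation":[0,0,0]},{"dp":[0,0,0.12],"rotation":[0,0,0]},{"dp":[0,0,0.07],"rotation":[0,0,0]},{"dp":[0,0,0],"rotation":[0,0,0]},{"dp":[0,0,0],"rotation":[0,0,0]},{"dp":[0,0,0],"rotation":[0,0,0]}]'
python3 -m crank '[{"dp":[0,0,0.03],"rotation":[0,0,0]},{"dp":[0,0,0],"rotation":[0,0,0]},{"dp":[0,0,0],"rotation":[0,0,0]}]'
```

```text
t: 13.65
eef_pos: [0.6133, 0.2189, 0.0265]
tool_rot: [0.002, 3.141, 0.0]
wrist_force: [-0.5, 0.8, -1.9]
finger_gap: 0.0544
gripper_force: 27.0
t: 13.95
eef_pos: [0.613, 0.2189, 0.0248]
tool_rot: [-0.002, -3.142, -0.0]
wrist_force: [0.5, 0.4, -1.2]
finger_gap: 0.0542
gripper_force: 27.0
```

```bash
python3 -m crank '[{"dp":[0,0,0.02],"rotation":[0,0,0]},{"dp":[0,0,0],"rotation":[0,0,0]},{"dp":[0,0,0],"rotation":[0,0,0]}]'
python3 -m crank '[{"dp":[0,0,0.01],"rotation":[0,0,0]},{"dp":[0,0,0],"rotation":[0,0,0]},{"dp":[0,0,0],"rotation":[0,0,0]}]'
```

```text
t: 14.25
eef_pos: [0.6131, 0.2189, 0.0244]
tool_rot: [0.002, 3.141, 0.0]
wrist_force: [-2.5, -0.4, 5.7]
finger_gap: 0.0543
gripper_force: 27.4
t: 14.55
eef_pos: [0.6131, 0.2189, 0.0244]
tool_rot: [0.001, 3.141, 0.0]
wrist_force: [-4.2, -0.0, 9.5]
finger_gap: 0.0539
gripper_force: 27.7
```

```bash
python3 -m crank '[{"dp":[0,0,0],"rotation":[0,0,0]},{"dp":[0,0,0],"rotation":[0,0,0]},{"dp":[0,0,0],"rotation":[0,0,0]},{"dp":[0,0,0],"rotation":[0,0,0]},{"dp":[0,0,-0.2],"rotation":[0,0,0]},{"dp":[0,0,-0.5],"rotation":[0,0,0]},{"dp":[0,0,-0.7],"rotation":[0,0,0]},{"dp":[0,0,-0.7],"rotation":[0,0,0]},{"dp":[0,0,-0.7],"rotation":[0,0,1]},{"dp":[0,0,-0.5],"rotation":[0,0,1]},{"dp":[0,0,0],"rotation":[0,0,1]},{"dp":[0,0,0],"rotation":[0,0,1]},{"dp":[0,0,0],"rotation":[0,0,1]},{"dp":[0,0,0],"rotation":[0,0,1]},{"dp":[0,0,0],"rotation":[0,0,1]},{"dp":[0,0,0],"rotation":[0,0,1]},{"dp":[0,0,0],"rotation":[0,0,1]},{"dp":[0,0,0],"rotation":[0,0,0.66]},{"dp":[0,0,0],"rotation":[0,0,0]}]' 65
python3 go.py .407 .1753 .14 12.7
python3 - <<'E'
from h import *
t=robot.capture("top");s=robot.capture("scene")
cv2.imwrite("pics/m2.png",np.hstack([cv2.resize(t[160:300,170:450],(400,300)),cv2.resize(s[160:310,200:400],(400,300))]))
E
```

```text
t: 16.45
eef_pos: [0.6131, 0.2189, 0.189]
tool_rot: [1.964, 2.451, 0.001]
wrist_force: [-0.4, 1.0, -0.2]
finger_gap: 0.0645
gripper_force: 0.0
t 16.45 pos [0.6131 0.2189 0.189 ] psi 12.6 tilt [ 0.001  0.    -1.   ] gap 0.0645 F [-0.4  1.  -0.2] q [0.23 0.56 0.13 1.14 0.   1.58]
turn z units -0.014 shift units [ 0.056 -4.213  0.98 ]
```

View pics/m2.png

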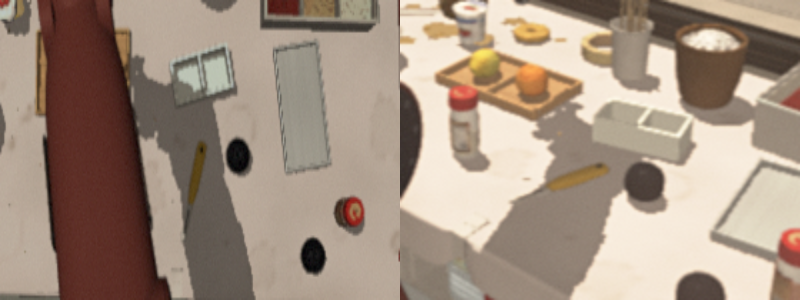

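The lemon (485,62) and mandarin (532,80) each sit in their own bay. The next item is jar A (463,120); I cross-check its cap and the caddy rim in the scene view.

```bash
python3 - <<'E'
from h import *
print(proj("scene",[.407,.1753,.096]), "seen ~",231.5,208.5)
c=np.array([.6068,-.0163]);a=np.radians(12.7);x=np.array([np.cos(a),np.sin(a)]);y=np.array([-x[1],x[0]])
for sx,sy in((-1,1),(-1,-1),(1,-1),(1,1)):
    q=proj("scene",[*(c+sx*.037*x+sy*.071*y),.045]);print("rim in pic",((q-[200,160])*2+[400,0]).round(0))
E
```

```text
[231.52080483 207.98144887] seen ~ 231.5 208.5
rim in pic [592. 116.]
rim in pic [678. 137.]
rim in pic [694. 115.]
rim in pic [610.  96.]
```

```bash
python3 -m crank '[{"dp":[0,-0.5,0],"rotation":[0,0,0]},{"dp":[0,-0.6,0],"rotation":[0,0,0]},{"dp":[0,-0.7,0],"rotation":[0,0,0]},{"dp":[0,-0.7,0],"rotation":[0,0,0]},{"dp":[0.05,-0.7,0],"rotation":[0,0,0]},{"dp":[0,-0.6,0],"rotation":[0,0,0]},{"dp":[0,-0.41,0],"rotation":[0,0,0]},{"dp":[0,0,0.3],"rotation":[0,0,0]},{"dp":[0,0,0],"rotation":[0,0,0]},{"dp":[0,0,0],"rotation":[0,0,0]}]' 75
python3 go.py .407 .1753 .064 12.7
```

```text
t: 17.55
eef_pos: [0.4074, 0.1752, 0.1737]
tool_rot: [1.961, 2.454, 0.0]
wrist_force: [-0.4, 0.1, 0.1]
finger_gap: 0.0751
gripper_force: 0.0
t 17.55 pos [0.4074 0.1752 0.1737] psi 12.7 tilt [ 0.  0. -1.] gap 0.0751 F [-0.4  0.1  0.1] q [ 0.24  0.19 -0.48  0.9  -0.    1.59]
turn z units 0.005 shift units [ 0.004 -0.007  2.194]
```

Everything agrees within about a pixel. Descend, grip and lift.

```bash
python3 -m crank '[{"dp":[0,0,0.4],"rotation":[0,0,0]},{"dp":[0,0,0.5],"rotation":[0,0,0]},{"dp":[0,0,0.5],"rotation":[0,0,0]},{"dp":[0,0,0.5],"rotation":[0,0,0]},{"dp":[0,0,0.29],"rotation":[0,0,0]},{"dp":[0,0,0],"rotation":[0,0,0]},{"dp":[0,0,0],"rotation":[0,0,0]}]'
python3 -m crank '[{"dp":[0,0,0],"rotation":[0,0,0]},{"dp":[0,0,0],"rotation":[0,0,0]},{"dp":[0,0,0],"rotation":[0,0,0]},{"dp":[0,0,0],"rotation":[0,0,0]},{"dp":[0,0,0],"rotation":[0,0,0]},{"dp":[0,0,0],"rotation":[0,0,0]},{"dp":[0,0,0],"rotation":[0,0,0]},{"dp":[0,0,0],"rotation":[0,0,0]}]' 30 35
python3 -m crank '[{"dp":[0,0,-0.3],"rotation":[0,0,0]},{"dp":[0,0,-0.5],"rotation":[0,0,0]},{"dp":[0,0,-0.5],"rotation":[0,0,0]},{"dp":[0,0,-0.4],"rotation":[0,0,0]},{"dp":[0,0,0],"rotation":[0,0,0]},{"dp":[0,0,0],"rotation":[0,0,0]}]'
python3 go.py .5993 .0169 .069 12.7
```

```text
t: 18.25
eef_pos: [0.4078, 0.1753, 0.0643]
tool_rot: [1.962, 2.453, 0.0]
wrist_force: [0.5, 0.1, 0.4]
finger_gap: 0.075
gripper_force: 0.0
t: 19.05
eef_pos: [0.4078, 0.1753, 0.0648]
tool_rot: [1.962, 2.452, 0.002]
wrist_force: [-1.6, -0.7, 6.2]
finger_gap: 0.0436
gripper_force: 34.6
t: 19.65
eef_pos: [0.4074, 0.1752, 0.1491]
tool_rot: [1.962, 2.452, 0.002]
wrist_force: [0.5, 0.3, -1.4]
finger_gap: 0.0435
gripper_force: 35.8
t 19.65 pos [0.4074 0.1752 0.1491] psi 12.7 tilt [ 0.001  0.    -1.   ] gap 0.0435 F [ 0.5  0.3 -1.4] q [ 0.24  0.22 -0.52  0.83 -0.    1.59]
turn z units -0.004 shift units [-3.933  3.048  1.602]
```

```bash
python3 -m crank '[{"dp":[-0.35,0.27,0],"rotation":[0,0,0]},{"dp":[-0.5,0.38,0],"rotation":[0,0,0]},{"dp":[-0.55,0.44,0],"rotation":[0,0,0]},{"dp":[-0.55,0.44,0],"rotation":[0,0,0]},{"dp":[-0.55,0.44,0],"rotation":[0,0,0]},{"dp":[-0.55,0.43,0],"rotation":[0,0,0]},{"dp":[-0.5,0.38,0],"rotation":[0,0,0]},{"dp":[-0.38,0.27,0],"rotation":[0,0,0]},{"dp":[0,0,0.3],"rotation":[0,0,0]},{"dp":[0,0,0],"rotation":[0,0,0]},{"dp":[0,0,0],"rotation":[0,0,0]}]'
python3 go.py .5993 .0169 .07 12.7
python3 - <<'E'
from h import *
t=robot.capture("top");s=robot.capture("scene")
cv2.imwrite("pics/m3.png",np.hstack([cv2.resize(t[160:300,170:450],(400,300)),cv2.resize(s[150:300,220:420],(400,300))]))
E
```

```text
t: 20.75
eef_pos: [0.5978, 0.0171, 0.1327]
tool_rot: [-1.961, -2.451, 0.002]
wrist_force: [-0.5, 0.0, 0.0]
finger_gap: 0.0435
gripper_force: 35.9
t 20.75 pos [0.5978 0.0171 0.1327] psi 12.7 tilt [-0.003  0.    -1.   ] gap 0.0435 F [-0.5  0.   0. ] q [-0.09  0.51 -0.12  0.94  0.    1.26]
turn z units -0.004 shift units [-0.011  0.028  1.254]
```

View pics/m3.png

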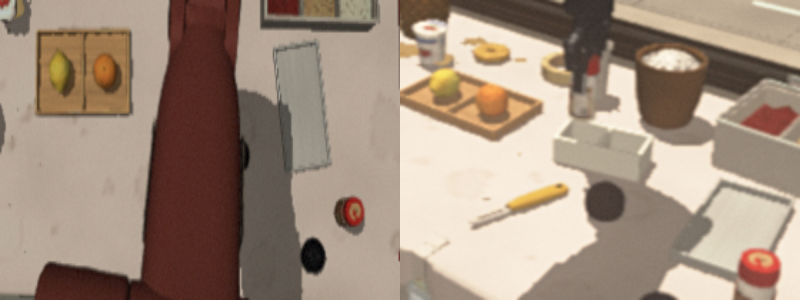

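Jar A hangs upright at about (585,85), above the left well. Now lower it.

```bash
python3 -m crank '[{"dp":[0,0.02,0.3],"rotation":[0,0,0]},{"dp":[0,0,0.3],"rotation":[0,0,0]},{"dp":[0,0,0.25],"rotation":[0,0,0]},{"dp":[0,0,0.2],"rotation":[0,0,0]},{"dp":[0,0,0.13],"rotation":[0,0,0]},{"dp":[0,0,0],"rotation":[0,0,0]},{"dp":[0,0,0],"rotation":[0,0,0]},{"dp":[0,0,0],"rotation":[0,0,0]}]'
python3 -m crank '[{"dp":[0,0,0.03],"rotation":[0,0,0]},{"dp":[0,0,0],"rotation":[0,0,0]},{"dp":[0,0,0],"rotation":[0,0,0]}]'
```

```text
t: 21.65
eef_pos: [0.6004, 0.017, 0.0754]
tool_rot: [1.962, 2.452, 0.001]
wrist_force: [0.9, 0.1, -0.6]
finger_gap: 0.0432
gripper_force: 35.9
t: 21.95
eef_pos: [0.6, 0.0171, 0.0734]
tool_rot: [1.963, 2.453, 0.0]
wrist_force: [0.5, -0.1, -0.9]
finger_gap: 0.0432
gripper_force: 35.9
```

```bash
python3 -m crank '[{"dp":[0,0,0.04],"rotation":[0,0,0]},{"dp":[0,0,0],"rotation":[0,0,0]},{"dp":[0,0,0],"rotation":[0,0,0]}]'
python3 -m crank '[{"dp":[0,0,0.02],"rotation":[0,0,0]},{"dp":[0,0,0],"rotation":[0,0,0]},{"dp":[0,0,0],"rotation":[0,0,0]}]'
python3 -m crank '[{"dp":[0,0,0.02],"rotation":[0,0,0]},{"dp":[0,0,0],"rotation":[0,0,0]},{"dp":[0,0,0],"rotation":[0,0,0]}]'
```

```text
t: 22.25
eef_pos: [0.5999, 0.0171, 0.0712]
tool_rot: [-1.963, -2.453, 0.0]
wrist_force: [0.4, -0.1, -1.2]
finger_gap: 0.0433
gripper_force: 35.9
t: 22.55
eef_pos: [0.5999, 0.0171, 0.0703]
tool_rot: [-1.963, -2.453, 0.0]
wrist_force: [0.0, 0.2, -0.8]
finger_gap: 0.0432
gripper_force: 35.9
t: 22.85
eef_pos: [0.6001, 0.017, 0.0699]
tool_rot: [1.963, 2.453, 0.0]
wrist_force: [-1.8, -1.0, 5.4]
finger_gap: 0.0435
gripper_force: 36.3
```

```bash
python3 -m crank '[{"dp":[0,0,0],"rotation":[0,0,0]},{"dp":[0,0,0],"rotation":[0,0,0]},{"dp":[0,0,0],"rotation":[0,0,0]},{"dp":[0,0,0],"rotation":[0,0,0]},{"dp":[0,0,0],"rotation":[0,0,0]},{"dp":[0,0,-0.2],"rotation":[0,0,0]},{"dp":[0,0,-0.5],"rotation":[0,0,0]},{"dp":[0,0,-0.7],"rotation":[0,0,0]},{"dp":[0,0,-0.7],"rotation":[0,0,0]},{"dp":[0,0,-0.5],"rotation":[0,0,0]},{"dp":[0,0,0],"rotation":[0,0,0]},{"dp":[0,0,0],"rotation":[0,0,0]}]' 75
python3 go.py .3951 -.3589 .17 12.7
```

```text
t: 24.05
eef_pos: [0.6003, 0.0171, 0.2002]
tool_rot: [1.962, 2.452, 0.001]
wrist_force: [0.1, -0.3, -0.5]
finger_gap: 0.0748
gripper_force: 0.0
t 24.05 pos [0.6003 0.0171 0.2002] psi 12.7 tilt [ 0.002 -0.    -1.   ] gap 0.0748 F [ 0.1 -0.3 -0.5] q [-0.09  0.46 -0.02  1.1  -0.    1.26]
turn z units -0.005 shift units [-6.433 -5.656  0.604]
```

```bash
python3 -m crank '[{"dp":[-0.43,-0.38,0],"rotation":[0,0,0]},{"dp":[-0.6,-0.52,0],"rotation":[0,0,0]},{"dp":[-0.6,-0.53,0],"rotation":[0,0,0]},{"dp":[-0.6,-0.53,0],"rotation":[0,0,0]},{"dp":[-0.6,-0.53,0],"rotation":[0,0,0]},{"dp":[-0.6,-0.53,0],"rotation":[0,0,0]},{"dp":[-0.6,-0.53,0],"rotation":[0,0,0]},{"dp":[-0.6,-0.53,0],"rotation":[0,0,0]},{"dp":[-0.6,-0.53,0],"rotation":[0,0,0]},{"dp":[-0.6,-0.53,0],"rotation":[0,0,0]},{"dp":[-0.6,-0.52,0],"rotation":[0,0,0]},{"dp":[0,0,0.6],"rotation":[0,0,0]},{"dp":[0,0,0],"rotation":[0,0,0]},{"dp":[0,0,0],"rotation":[0,0,0]}]'
python3 go.py .3951 -.3589 .064 12.7
python3 - <<'E'
from h import *
t=robot.capture("top");s=robot.capture("scene")
cv2.imwrite("pics/m4.png",np.hstack([cv2.resize(t[160:300,170:450],(400,300)),cv2.resize(s[190:340,270:470],(400,300))]))
print(proj("scene",[.3951,-.3589,.096]))
E
```

```text
t: 25.45
eef_pos: [0.3937, -0.3575, 0.1686]
tool_rot: [-1.961, -2.451, -0.001]
wrist_force: [0.2, 0.5, -1.2]
finger_gap: 0.0753
gripper_force: 0.0
t 25.45 pos [ 0.3937 -0.3575  0.1686] psi 12.7 tilt [-0.002  0.003 -1.   ] gap 0.0753 F [ 0.2  0.5 -1.2] q [-0.87  0.36 -0.26  0.96  0.    0.47]
turn z units -0.004 shift units [-0.034  0.021  2.092]
[397.55383265 282.17378255]
```

View pics/m4.png

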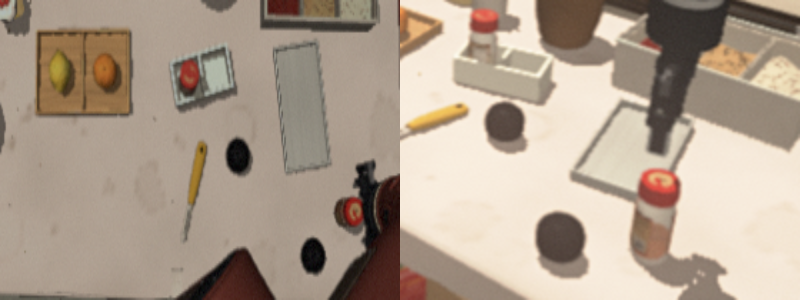

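Jar A stands upright in the left well (190,75). Jar B's cap is at about (658,186), within 2 px of the prediction. Descend on it.

```bash
python3 -m crank '[{"dp":[-0.03,0.02,0.4],"rotation":[0,0,0]},{"dp":[0,0,0.5],"rotation":[0,0,0]},{"dp":[0,0,0.5],"rotation":[0,0,0]},{"dp":[0,0,0.4],"rotation":[0,0,0]},{"dp":[0,0,0.29],"rotation":[0,0,0]},{"dp":[0,0,0],"rotation":[0,0,0]},{"dp":[0,0,0],"rotation":[0,0,0]}]'
python3 -m crank '[{"dp":[0,0,0],"rotation":[0,0,0]},{"dp":[0,0,0],"rotation":[0,0,0]},{"dp":[0,0,0],"rotation":[0,0,0]},{"dp":[0,0,0],"rotation":[0,0,0]},{"dp":[0,0,0],"rotation":[0,0,0]},{"dp":[0,0,0],"rotation":[0,0,0]},{"dp":[0,0,0],"rotation":[0,0,0]},{"dp":[0,0,0],"rotation":[0,0,0]}]' 30 35
python3 -m crank '[{"dp":[0,0,-0.3],"rotation":[0,0,0]},{"dp":[0,0,-0.6],"rotation":[0,0,0]},{"dp":[0,0,-0.8],"rotation":[0,0,0]},{"dp":[0,0,-0.7],"rotation":[0,0,0]},{"dp":[0,0,-0.4],"rotation":[0,0,0]},{"dp":[0,0,0],"rotation":[0,0,0]},{"dp":[0,0,0],"rotation":[0,0,0]}]'
python3 go.py .6143 -.0495 .07 12.7
```

```text
t: 26.25
eef_pos: [0.3964, -0.3598, 0.0657]
tool_rot: [1.961, 2.453, -0.0]
wrist_force: [-0.4, 0.2, 0.3]
finger_gap: 0.0749
gripper_force: 0.0
t: 27.05
eef_pos: [0.3961, -0.3604, 0.066]
tool_rot: [1.962, 2.452, -0.001]
wrist_force: [-0.7, 1.1, 6.6]
finger_gap: 0.0437
gripper_force: 34.8
t: 27.75
eef_pos: [0.3956, -0.3599, 0.2049]
tool_rot: [1.963, 2.452, -0.0]
wrist_force: [-0.4, 0.7, -1.8]
finger_gap: 0.0435
gripper_force: 35.9
t 27.75 pos [ 0.3956 -0.3599  0.2049] psi 12.7 tilt [ 0.    -0.001 -1.   ] gap 0.0435 F [-0.4  0.7 -1.8] q [-0.87  0.33 -0.2   1.04 -0.    0.47]
turn z units -0.005 shift units [5.095 5.631 2.698]
```

```bash
python3 -m crank '[{"dp":[0.3,0.33,0],"rotation":[0,0,0]},{"dp":[0.45,0.5,0],"rotation":[0,0,0]},{"dp":[0.5,0.55,0],"rotation":[0,0,0]},{"dp":[0.5,0.55,0],"rotation":[0,0,0]},{"dp":[0.5,0.55,0],"rotation":[0,0,0]},{"dp":[0.5,0.55,0],"rotation":[0,0,0]},{"dp":[0.5,0.55,0],"rotation":[0,0,0]},{"dp":[0.5,0.55,0],"rotation":[0,0,0]},{"dp":[0.5,0.55,0],"rotation":[0,0,0]},{"dp":[0.45,0.5,0],"rotation":[0,0,0]},{"dp":[0.4,0.45,0],"rotation":[0,0,0]},{"dp":[0,0,0],"rotation":[0,0,0]},{"dp":[0,0,0.5],"rotation":[0,0,0]},{"dp":[0,0,0.5],"rotation":[0,0,0]},{"dp":[0,0,0.2],"rotation":[0,0,0]},{"dp":[0,0,0],"rotation":[0,0,0]},{"dp":[0,0,0],"rotation":[0,0,0]},{"dp":[0,0,0],"rotation":[0,0,0]}]'
python3 go.py .6143 -.0495 .073 12.7
python3 - <<'E'
from h import *
t=robot.capture("top");s=robot.capture("scene")
cv2.imwrite("pics/m5.png",np.hstack([cv2.resize(t[160:300,170:450],(400,300)),cv2.resize(s[150:300,220:420],(400,300))]))
E
```

```text
t: 29.55
eef_pos: [0.615, -0.0497, 0.146]
tool_rot: [1.962, 2.451, 0.001]
wrist_force: [0.6, -0.1, -0.3]
finger_gap: 0.0427
gripper_force: 36.0
t 29.55 pos [ 0.615  -0.0497  0.146 ] psi 12.6 tilt [ 0.002 -0.    -1.   ] gap 0.0427 F [ 0.6 -0.1 -0.3] q [-0.2   0.53 -0.05  0.99 -0.    1.15]
turn z units -0.006 shift units [ 0.008 -0.013  1.459]
```

View pics/m5.png

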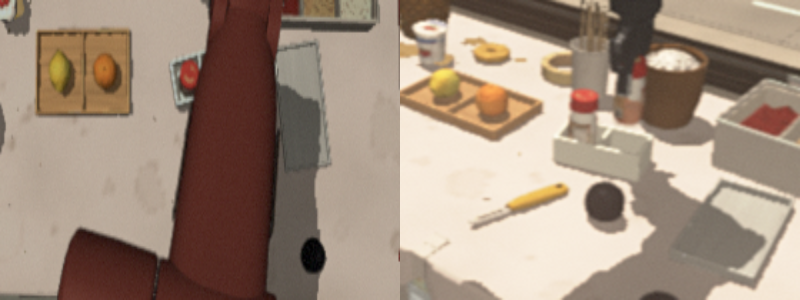

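Jar B hangs upright at about (628,90), above the free well. Now lower it.

```bash
python3 -m crank '[{"dp":[0,0,0.3],"rotation":[0,0,0]},{"dp":[0,0,0.35],"rotation":[0,0,0]},{"dp":[0,0,0.35],"rotation":[0,0,0]},{"dp":[0,0,0.25],"rotation":[0,0,0]},{"dp":[0,0,0.15],"rotation":[0,0,0]},{"dp":[0,0,0],"rotation":[0,0,0]},{"dp":[0,0,0],"rotation":[0,0,0]},{"dp":[0,0,0],"rotation":[0,0,0]}]'
python3 -m crank '[{"dp":[0,0,0.03],"rotation":[0,0,0]},{"dp":[0,0,0],"rotation":[0,0,0]},{"dp":[0,0,0],"rotation":[0,0,0]}]'

```

```text
t: 30.45
eef_pos: [0.615, -0.0495, 0.0756]
tool_rot: [1.962, 2.452, 0.001]
wrist_force: [0.2, -0.5, -1.3]
finger_gap: 0.0436
gripper_force: 36.0
t: 30.75
eef_pos: [0.6145, -0.0494, 0.0735]
tool_rot: [1.963, 2.453, 0.0]
wrist_force: [0.3, 0.2, -0.7]
finger_gap: 0.0433
gripper_force: 36.0
```

```bash
python3 -m crank '[{"dp":[0,0,0.03],"rotation":[0,0,0]},{"dp":[0,0,0],"rotation":[0,0,0]},{"dp":[0,0,0],"rotation":[0,0,0]}]'
python3 -m crank '[{"dp":[0,0,0.02],"rotation":[0,0,0]},{"dp":[0,0,0],"rotation":[0,0,0]},{"dp":[0,0,0],"rotation":[0,0,0]}]'

```

```text
t: 31.05
eef_pos: [0.6144, -0.0494, 0.0717]
tool_rot: [-1.963, -2.453, 0.0]
wrist_force: [-0.2, 0.3, -0.8]
finger_gap: 0.0438
gripper_force: 36.0
t: 31.35
eef_pos: [0.6145, -0.0494, 0.071]
tool_rot: [1.963, 2.453, 0.0]
wrist_force: [-1.0, -0.9, 3.5]
finger_gap: 0.0437
gripper_force: 36.2
```

```bash
python3 -m crank '[{"dp":[0,0,0],"rotation":[0,0,0]},{"dp":[0,0,0],"rotation":[0,0,0]},{"dp":[0,0,0],"rotation":[0,0,0]},{"dp":[0,0,0],"rotation":[0,0,0]},{"dp":[0,0,0],"rotation":[0,0,0]},{"dp":[0,0,-0.2],"rotation":[0,0,0]},{"dp":[0,0,-0.5],"rotation":[0,0,0]},{"dp":[0,0,-0.7],"rotation":[0,0,0]},{"dp":[0,0,-0.7],"rotation":[0,0,0]},{"dp":[0,0,-0.5],"rotation":[0,0,0]},{"dp":[0,0,0],"rotation":[0,0,-0.98]},{"dp":[0,0,0],"rotation":[0,0,-0.98]},{"dp":[0,0,0],"rotation":[0,0,-0.98]},{"dp":[0,0,0],"rotation":[0,0,-0.98]},{"dp":[0,0,0],"rotation":[0,0,-0.98]},{"dp":[0,0,0],"rotation":[0,0,-0.98]},{"dp":[0,0,0],"rotation":[0,0,-0.98]},{"dp":[0,0,0],"rotation":[0,0,-0.98]},{"dp":[0,0,0],"rotation":[0,0,0]}]' 75
python3 go.py .4445 -.0035 .08 75.3
```

```text
t: 33.25
eef_pos: [0.6145, -0.0494, 0.2015]
tool_rot: [0.396, 3.116, -0.0]
wrist_force: [-0.4, 1.0, 0.3]
finger_gap: 0.0751
gripper_force: 0.0
t 33.25 pos [ 0.6145 -0.0494  0.2015] psi 75.5 tilt [ 0.001 -0.    -1.   ] gap 0.0751 F [-0.4  1.   0.3] q [-0.2   0.49  0.04  1.12 -0.    0.05]
turn z units 0.025 shift units [3.521 0.025 2.431]
```

```bash
python3 -m crank '[{"dp":[0.45,0,0],"rotation":[0,0,0]},{"dp":[0.6,0,0],"rotation":[0,0,0]},{"dp":[0.7,0,0],"rotation":[0,0,0]},{"dp":[0.7,0,0],"rotation":[0,0,0]},{"dp":[0.6,0.02,0],"rotation":[0,0,0]},{"dp":[0.47,0,0],"rotation":[0,0,0]},{"dp":[0,0,0.5],"rotation":[0,0,0]},{"dp":[0,0,0.7],"rotation":[0,0,0]},{"dp":[0,0,0.7],"rotation":[0,0,0]},{"dp":[0,0,0.5],"rotation":[0,0,0]},{"dp":[0,0,0],"rotation":[0,0,0]},{"dp":[0,0,0],"rotation":[0,0,0]},{"dp":[0,0,0],"rotation":[0,0,0]}]' 50
python3 go.py .4445 -.0035 .014 75.3
python3 - <<'E'
from h import *
t=robot.capture("top");s=robot.capture("scene")
cv2.imwrite("pics/m6.png",np.hstack([cv2.resize(t[160:300,170:450],(400,300)),cv2.resize(s[160:310,220:420],(400,300))]))
print(proj("scene",[.4445,-.0035,.012]),proj("scene",[.425,.0016,.006]))
E
```

```text
t: 34.55
eef_pos: [0.4456, -0.0042, 0.0823]
tool_rot: [0.401, 3.113, -0.0]
wrist_force: [-0.3, 0.3, 0.0]
finger_gap: 0.0499
gripper_force: 0.0
t 34.55 pos [ 0.4456 -0.0042  0.0823] psi 75.3 tilt [ 0.002 -0.    -1.   ] gap 0.0499 F [-0.3  0.3  0. ] q [-0.17  0.31 -0.6   0.65 -0.    0.08]
turn z units 0.001 shift units [0.024 0.008 1.366]
[285.88844726 247.39306057] [280.29774893 251.40434376]
```

View pics/m6.png

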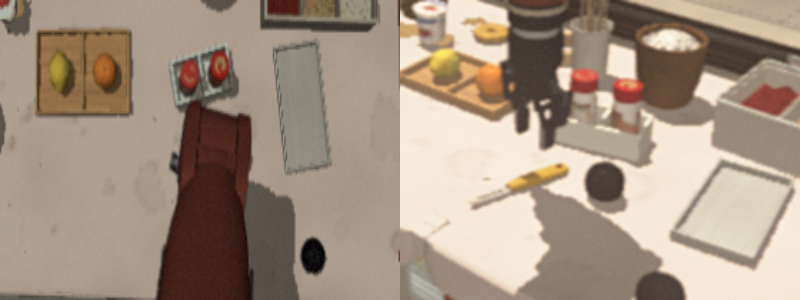

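Both jars stand upright in the caddy. The predicted grip point (532,175) falls on the handle, so I descend to the peeler.

```bash
python3 -m crank '[{"dp":[0,0,0.3],"rotation":[0,0,0]},{"dp":[0,0,0.4],"rotation":[0,0,0]},{"dp":[0,0,0.35],"rotation":[0,0,0]},{"dp":[0,0,0.2],"rotation":[0,0,0]},{"dp":[0,0,0.1],"rotation":[0,0,0]},{"dp":[0,0,0],"rotation":[0,0,0]},{"dp":[0,0,0],"rotation":[0,0,0]},{"dp":[0,0,0],"rotation":[0,0,0]}]'
python3 -m crank '[{"dp":[0,0,0],"rotation":[0,0,0]},{"dp":[0,0,0],"rotation":[0,0,0]},{"dp":[0,0,0],"rotation":[0,0,0]},{"dp":[0,0,0],"rotation":[0,0,0]},{"dp":[0,0,0],"rotation":[0,0,0]},{"dp":[0,0,0],"rotation":[0,0,0]},{"dp":[0,0,0],"rotation":[0,0,0]},{"dp":[0,0,0],"rotation":[0,0,0]}]' 10 35
```

```text
t: 35.45
eef_pos: [0.4449, -0.0041, 0.0139]
tool_rot: [0.4, 3.115, -0.0]
wrist_force: [-0.1, -0.4, -0.4]
finger_gap: 0.0499
gripper_force: 0.0
t: 36.25
eef_pos: [0.4446, -0.004, 0.0137]
tool_rot: [0.399, 3.115, -0.0]
wrist_force: [-1.5, -0.0, 6.3]
finger_gap: 0.0211
gripper_force: 33.9
```

```bash
python3 -m crank '[{"dp":[0,0,-0.2],"rotation":[0,0,0]},{"dp":[0,0,-0.5],"rotation":[0,0,0]},{"dp":[0,0,-0.6],"rotation":[0,0,0]},{"dp":[0,0,-0.5],"rotation":[0,0,0]},{"dp":[0,0,-0.2],"rotation":[0,0,0]},{"dp":[0,0,0],"rotation":[0,0,-0.7]},{"dp":[0,0,0],"rotation":[0,0,-0.8]},{"dp":[0,0,0],"rotation":[0,0,-0.8]},{"dp":[0,0,0],"rotation":[0,0,-0.61]},{"dp":[0,0,0],"rotation":[0,0,0]},{"dp":[0,0,0],"rotation":[0,0,0]},{"dp":[0,0,0],"rotation":[0,0,0]}]'
python3 go.py .5854 -.2594 .06 98.6
```

```text
t: 37.45
eef_pos: [0.4442, -0.004, 0.1132]
tool_rot: [0.234, -3.133, -0.0]
wrist_force: [0.5, 0.9, -0.9]
finger_gap: 0.0212
gripper_force: 34.7
t 37.45 pos [ 0.4442 -0.004   0.1132] psi 98.6 tilt [-0.  0. -1.] gap 0.0212 F [ 0.5  0.9 -0.9] q [-0.17  0.27 -0.56  0.74 -0.   -0.32]
turn z units -0.006 shift units [-2.028 -5.473  1.063]
```

```bash
python3 -m crank '[{"dp":[0,-0.4,0],"rotation":[0,0,0]},{"dp":[0,-0.6,0],"rotation":[0,0,0]},{"dp":[0,-0.7,0],"rotation":[0,0,0]},{"dp":[-0.2,-0.7,0],"rotation":[0,0,0]},{"dp":[-0.3,-0.7,0],"rotation":[0,0,0]},{"dp":[-0.4,-0.7,0],"rotation":[0,0,0]},{"dp":[-0.4,-0.7,0],"rotation":[0,0,0]},{"dp":[-0.4,-0.6,0],"rotation":[0,0,0]},{"dp":[-0.33,-0.37,0],"rotation":[0,0,0]},{"dp":[0,0,0],"rotation":[0,0,0]},{"dp":[0,0,0.4],"rotation":[0,0,0]},{"dp":[0,0,0.6],"rotation":[0,0,0]},{"dp":[0,0,0],"rotation":[0,0,0]},{"dp":[0,0,0],"rotation":[0,0,0]},{"dp":[0,0,0],"rotation":[0,0,0]}]'
python3 go.py .5854 -.2594 .0177 98.6
python3 - <<'E'
from h import *
t=robot.capture("top");s=robot.capture("scene")
cv2.imwrite("pics/m7.png",np.hstack([cv2.resize(t[160:300,270:430],(343,300)),cv2.resize(s[210:310,330:450],(360,300))]))
E
```

```text
t: 38.95
eef_pos: [0.5865, -0.2593, 0.0648]
tool_rot: [-0.237, 3.131, -0.001]
wrist_force: [0.4, -0.7, -0.4]
finger_gap: 0.0211
gripper_force: 34.7
t 38.95 pos [ 0.5865 -0.2593  0.0648] psi 98.7 tilt [ 0.001 -0.001 -1.   ] gap 0.0211 F [ 0.4 -0.7 -0.4] q [-0.53  0.64 -0.07  0.85 -0.   -0.68]
turn z units 0.007 shift units [0.021 0.    0.942]
```

View pics/m7.png

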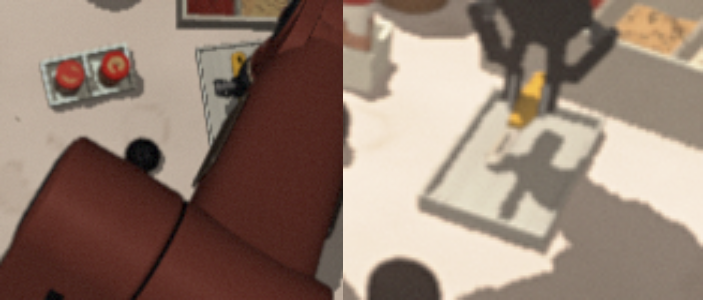

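The peeler hangs level and lined up over the tool tray (right half: handle 527,100, blade 497,150). Now lower it.

```bash
python3 -m crank '[{"dp":[0,0,0.25],"rotation":[0,0,0]},{"dp":[0,0,0.25],"rotation":[0,0,0]},{"dp":[0,0,0.2],"rotation":[0,0,0]},{"dp":[0,0,0.1],"rotation":[0,0,0]},{"dp":[0,0,0.05],"rotation":[0,0,0]},{"dp":[0,0,0],"rotation":[0,0,0]},{"dp":[0,0,0],"rotation":[0,0,0]},{"dp":[0,0,0],"rotation":[0,0,0]}]'
python3 -m crank '[{"dp":[0,0,0.03],"rotation":[0,0,0]},{"dp":[0,0,0],"rotation":[0,0,0]},{"dp":[0,0,0],"rotation":[0,0,0]}]'
```

```text
t: 39.85
eef_pos: [0.5862, -0.2593, 0.0212]
tool_rot: [-0.237, 3.132, -0.001]
wrist_force: [0.6, 0.6, -2.0]
finger_gap: 0.0215
gripper_force: 34.7
t: 40.15
eef_pos: [0.5859, -0.2591, 0.0194]
tool_rot: [-0.237, 3.133, -0.0]
wrist_force: [-0.1, -0.6, -0.8]
finger_gap: 0.0214
gripper_force: 34.7
```

```bash
python3 -m crank '[{"dp":[0,0,0.02],"rotation":[0,0,0]},{"dp":[0,0,0],"rotation":[0,0,0]},{"dp":[0,0,0],"rotation":[0,0,0]}]'
python3 -m crank '[{"dp":[0,0,0.02],"rotation":[0,0,0]},{"dp":[0,0,0],"rotation":[0,0,0]},{"dp":[0,0,0],"rotation":[0,0,0]}]'
```

```text
t: 40.45
eef_pos: [0.5858, -0.2591, 0.0183]
tool_rot: [0.237, -3.133, 0.0]
wrist_force: [0.6, -0.0, -0.9]
finger_gap: 0.0214
gripper_force: 34.7
t: 40.75
eef_pos: [0.5859, -0.2592, 0.0178]
tool_rot: [-0.237, 3.132, -0.0]
wrist_force: [-2.0, 1.3, 5.3]
finger_gap: 0.0211
gripper_force: 35.3
```

```bash
python3 -m crank '[{"dp":[0,0,0],"rotation":[0,0,0]},{"dp":[0,0,0],"rotation":[0,0,0]},{"dp":[0,0,0],"rotation":[0,0,0]},{"dp":[0,0,0],"rotation":[0,0,0]},{"dp":[0,0,0],"rotation":[0,0,0]},{"dp":[0,0,-0.2],"rotation":[0,0,0]},{"dp":[0,0,-0.5],"rotation":[0,0,0]},{"dp":[0,0,-0.7],"rotation":[0,0,0]},{"dp":[0,0,-0.8],"rotation":[0,0,0]},{"dp":[0,0,-0.8],"rotation":[0,0,0]},{"dp":[0,0,-0.5],"rotation":[0,0,0]},{"dp":[0.3,0.6,0],"rotation":[0,0,0]},{"dp":[0.4,0.7,0],"rotation":[0,0,0]},{"dp":[0.5,0.7,0],"rotation":[0,0,0]},{"dp":[0.5,0.7,0],"rotation":[0,0,0]},{"dp":[0.5,0.7,0],"rotation":[0,0,0]},{"dp":[0.5,0.7,0],"rotation":[0,0,0]},{"dp":[0.5,0.7,0],"rotation":[0,0,0]},{"dp":[0,0,0],"rotation":[0,0,0]},{"dp":[0,0,0],"rotation":[0,0,0]}]' 45
python3 - <<'E'
from h import *
t=robot.capture("top");s=robot.capture("scene")
cv2.imwrite("pics/m8.png",np.hstack([cv2.resize(t[110:290,150:450],(500,300)),cv2.resize(s[210:310,330:430],(300,300))]))
E
```

```text
t: 42.75
eef_pos: [0.3916, -0.0456, 0.1933]
tool_rot: [-0.239, 3.131, -0.001]
wrist_force: [-0.1, -1.4, -0.3]
finger_gap: 0.045
gripper_force: 0.0
```

View pics/m8.png

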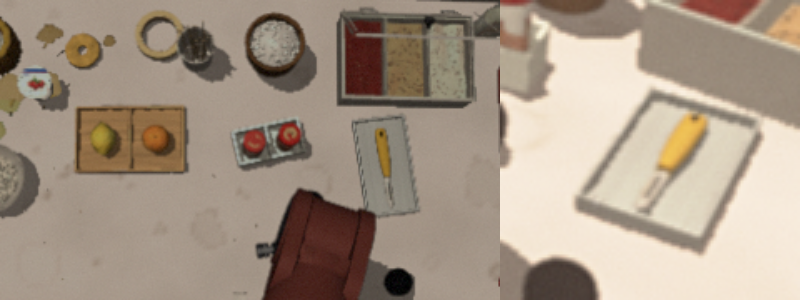

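The top view shows the lemon (103,140) and mandarin (156,138) one per bay, and both jars upright (254,140 and 288,135). The peeler lies lengthwise inside the steel tray (383,165). The cup and bowl are where they were. I hand the job in.

```bash
python3 -c "
from station import robot
print(robot.close_job())"
```

```text
the job is handed in; nothing more can be done
None
```

The job is handed in at about 43 s: lemon and mandarin each in their own bay, both jars upright in the caddy, and the peeler lengthwise inside the tool tray, all confirmed in the last pictures (no verdict came back).

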